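Run the transducer up to the dial gauge

ROBOT

A 7-joint arm with a two-finger parallel gripper is mounted at the origin on the work surface. World frame = base frame: x ahead of the robot, y to its left, z up, the work surface at z = 0. Lengths are in m, angles in rad, forces in N, time in s.
With the tool pointing down it reaches from about 0.35 to 0.9 m from the base axis. Payload 8.1 kg.
Tool frame: the origin (TCP) lies between the finger pads; the fingertips stand 22 mm ahead of it and the grasp point (between the pads) lies 3 mm ahead of it; z points along the fingers, y is the direction in which the jaws open and shut (so a half turn about z gives the same grasp; the last joint's range is limited). The gripper opens to 92 mm and grips with 3 to 60 N. Pads are 19 mm wide; open, the fingers measure 130 mm over their backs; the gripper's body (75 mm by 190 mm) begins 47 mm behind the grasp point.
Start: joints at [-1.442, 0.434, 0.025, 1.573, -0.012, 1.134, -0.075], TCP at [0.144, 0.608, 0.249] pointing down, gripper open.
Joint ranges: [-2.62, 2.62], [-0.44, 2.09], [-1.27, 1.32], [0.08, 2.57], [-1.32, 4.46], [0.12, 2], [-2.74, 2.74]. Speed limits (rad/s): [2.22, 2.22, 3.01, 3.01, 3.14, 3.14, 3.14].

INTERFACE

Orientations are given as [roll, pitch, yaw] about the fixed x, y, z axes, in that order (R = Rz(yaw) Ry(pitch) Rx(roll)).
In Python, from plant import read_state, camera, hand_in, look_for, regions_of, mark_of gives the robot as it stands.
- The arm moves only by the tool play_rows, never from a script. Its argument "targets" is a list of rows, each a list of 7 numbers: the shift along the world's x, y, z in mm, then the turn, a rotation vector about the world's x, y, z in rad, then the closure in counts, from 0 (fully open) to 255 (shut). A call has 1 to 20 rows; each row shifts and turns the pose as measured when the row begins; what a row does not reach is not made up. A row lasts 1/12 s, in which the tool goes at most 41.7 mm and 7.16 degrees, less where a joint would pass 70% of its speed; a pose out of reach is approached as far as the arm can. A call is refused whole if a number of a shift passes 41.7 or a number of a turn 0.125, either way. A call with a gripper value outside its range is refused whole. The fingers move at their own pace and stop on an object; "force" is the grip in N (left out, the last holds). Time passes only in rows, so rows that do not move let the fingers close. It gives the time, the measured TCP pose, the force and the opening at its end, in the units of the state.
- read_state(): the state, without advancing time (a new reading comes with each control period).
- camera(name): name is "scene" or "side" or "wrist"; returns a dict with "color" (384x512x3 uint8, red, green, blue), "range_z" (384x512 float32, m along the optical axis (not along the pixel's ray), 0 where there is no reading), "fx", "fy", "cx", "cy" (pixels), "position" and "rotation" of the camera in the world; the wrist camera has in their place "mount" (4x4, takes a point from camera to tool coordinates, whose origin is the TCP and whose axes are the flange's). Camera axes: x right, y down, z forward; pixel columns grow to the right and rows downward; lengths in m; the calibration is good to about 2 mm. A picture is of the moment at which its call begins: read the wrist's pose just before it.
- hand_in(): hands the job in, once; it reports no verdict.
Trained networks look in the newest picture that a camera, given by its name, has taken for a name from the list of things; names that differ only in an ending like _2 or _b are one class to them, and where a whole thing is asked for, a point or a joint stands for the part that bears it (a point fixed in the world has none). Each returns a list of dicts, best first, with "p" (0 to 1); they miss things now and then, are a little off and sometimes report something else, mostly with a low value. They report only what shows in the picture. A call takes as long as a camera call. They do not tell look-alikes from the thing itself.
- look_for(label, camera): "bbox" ([left, top, right, bottom] in pixels, round what is visible of it).
- regions_of(label, camera): "pixels" (384x512 bool, what is visible of it) and "bbox" ([left, top, right, bottom] in pixels, round what is visible of it).
- mark_of(label, camera): "position" ([column, row] in pixels: a listed point, or the origin of a listed thing).
The state is a dict: "clock": time; "q": joint angles; "joint_velocities": joint speeds; "joint_efforts": joint torques, N m; "eef_pos": TCP position; "eef_rot": TCP orientation; "force": force on the tool from outside, world axes, zero at the start; "ft_torque": the same for the moment, N m; "grip_width": opening from 0.0 (shut) to 1.0 (fully open).
Only numpy, scipy, OpenCV 4.12 (cv2) and the standard library are available. Lean on these libraries where they do the work, as an engineer would, in place of code of your own. Each camera call takes 0.05 s, during which the arm holds its last target.

TASK

Bring the transducer on the comparator bed up to the dial gauge: with a fingertip press down the thumb plate in the middle of the carriage to free its brake and, keeping it pressed, push the carriage along the rail until it is right against the marked stop that carries the dial gauge, without ramming it. Then let go so that the plate springs up and the brake holds the carriage there. Only press and push: never drag the carriage with its brake on, leave the transducer lying in its V nest, and leave everything else on the bench where it is.

Things in the scene. Friction and masses are not known exactly. Their poses are not given: they have to be found in the camera images.
- bed: Comparator bed lying on the bench: aluminium base 110 mm wide, 460 mm long, with a T-shaped steel guide rail along its middle (rail top 44 mm above the bench). Fixed. Origin on the bench under its centre; z up, y along the rail towards the stop with the dial gauge, x across. At its -y end stands a plain end plate, which is not the stop.
- plate_top (a point): Centre of the upper face of the black ribbed thumb plate in the middle of the carriage, 73 mm above the bench when up. The plate is 40 mm across the rail and 60 mm along it, with a 3.5 mm high, 4 mm thick ridge across each end (52 mm between the ridges), and stands 9 mm proud of the carriage, so that a blunt fingertip pressing it touches nothing else. Axes as the bed's.
- release (a joint): How far the thumb plate is pressed down, m: 0 up, 0.006 bottomed. A spring resists with about 9 N at first, 10.5 N at 3 mm and 12.5 N at 6 mm. Up, it holds the brake shoes against the rail (some 20 N of grip along the rail); pressed 1 mm or more, the brake is off, and let go it springs up and brakes again.
- carriage (a joint): How far the carriage has slid along +y of the bed from where it started, m (0 at the start). With the brake off it runs with about 1.5 N of friction. The carriage is an aluminium saddle 96 mm across and 110 mm long, its top 64 mm above the bench, and has on its +x side a side table reaching 119 mm from the rail's middle, with a V nest for the transducer.
- carriage_end (a point): Middle of the carriage's +y end face, at the height of the stop pin (56 mm above the bench), 55 mm along +y from the middle of the carriage. It meets the stop pin. Axes as the bed's.
- stop_tip (a point): Tip of the steel stop pin, 12 mm across, 56 mm above the bench, which points at the carriage from the stop: a steel block 90 mm wide and 66 mm high clamped on the rail towards its +y end, marked by an engraved line with an arrow on its top and carrying a dial gauge (58 mm dial, face up, 97 mm above the bench) on an arm to +x. The block is fixed. The carriage is home when carriage_end touches this point; until then the gap is along y. Axes as the bed's.
- transducer_center (a point): Centre of the stainless pressure transducer (96 mm long, 27 mm body, 31 mm hexagon) lying loose along the rail direction in the carriage's V nest, its axis 85 mm above the bench, 82 mm to +x of the middle of the thumb plate; its top is 101 mm above the bench. It has 3 mm of play lengthways.
- nest (a point): Point of the carriage at the middle of the V nest, where the transducer's centre lies at the start.
- cap_center (a point): Bystander: yellow nylon protective cap standing on the bench, 34 mm across, 24 mm high; this point is its centre. Loose; leave alone.
- fitting_center (a point): Bystander: brass threaded test fitting with a hexagon, standing, 27 mm across, 42 mm high; this point is its centre. Loose; leave alone.
- jbox_center (a point): Bystander: cast aluminium junction box, 84 x 79 mm, 53 mm high; this point is its centre. Loose; leave alone.
- spare_center (a point): Bystander: spare stainless transducer standing on end, 31 mm across, 96 mm high; this point is its centre. Loose; leave alone.
- master_center (a point): Bystander: plain steel setting cylinder standing on end, 25 mm across, 60 mm high; this point is its centre. Loose; leave alone.
- wrench: Bystander: small open-ended wrench, 150 mm long, lying on the bench. Loose; leave alone.
- driver: Bystander: screwdriver, 170 mm long, lying on the bench. Loose; leave alone.
Mind the look-alikes: they are no part of the job. What is shaped like the part that bears transducer_center but brown is not meant.

How it is judged:
On the way, in this order (a step that is already met when the one before it is completed fails the run):
1. the thumb plate is pressed down and the brake is off (value of joint release above 0.0012 m), for 0.1 s.
2. the carriage is pushed against the marked stop with the thumb plate still held down (y of carriage_end in the frame of stop_tip above -0.002 m and value of joint release above 0.0008 m), for 0.1 s.
At the end, for the whole second after the job is handed in: The carriage rests against the stop pin (gap under 2 mm), the thumb plate is up (within 0.8 mm), and the transducer lies in its nest (within 6 mm of where it lay) (y of carriage_end in the frame of stop_tip above -0.002 m and value of joint release below 0.0008 m and velocity of joint carriage between -0.004 and 0.004 m/s and distance between transducer_center and nest below 0.006 m); the robot touches nothing.
It fails at once if the carriage is dragged with its brake on (moving over 15 mm/s with the thumb plate up) (value of joint release below 0.0003 m and (velocity of joint carriage above 0.015 m/s or velocity of joint carriage below -0.015 m/s)).
It fails at once if the carriage is rammed into the stop (over 40 N) (contact force between carriage and stop above 40 N).
It fails at once if the transducer is lifted or pushed out of its nest (over 8 mm) (distance between transducer_center and nest above 0.008 m).
It fails at once if another thing on the bench is moved (over 10 mm) (distance of any of cap_center, fitting_center, jbox_center, spare_center, master_center, wrench, driver from where it was at the start of the episode above 0.01 m).
It also fails if it takes over 40 s, if anything falls off the work surface, if the arm or the gripper's body presses on something with over 40 N, if the wrist force passes 120 N, or if a joint passes its speed limit or range.

## Working session

There is one attempt and no reset: what is moved stays moved. The work goes in short steps, Python scripts to look and compute and a tool call to move; the robot and the scene stay as the last step left them, time stands still between calls to the robot, and variables do not carry over. Pictures are saved under pics/ and viewed, and the job is handed in when it is done.

Besides the shell and the picture viewer there is one more tool, called by a JSON object that holds its "name" and its "arguments". play_rows: Moves the arm, as the interface text tells. Its arguments: {"type":"object","properties":{"targets":{"type":"array"},"force":{"type":"number"}},"required":["targets"]}

```bash
ls; mkdir -p pics
cat > h.py <<'E'
import numpy as np, cv2
from plant import *
def save(n,f,crop=None,s=1):
    im=f["color"]
    if crop: im=im[crop[1]:crop[3],crop[0]:crop[2]]
    im=cv2.resize(im,None,fx=s,fy=s,interpolation=cv2.INTER_CUBIC)
    cv2.imwrite("pics/"+n,im[:,:,::-1])
def px(f,u,v,z=None):
    z=f["range_z"][int(round(v)),int(round(u))] if z is None else z
    p=np.array([(u-f["cx"])/f["fx"]*z,(v-f["cy"])/f["fy"]*z,z])
    return np.array(f["rotation"])@p+np.array(f["position"])
def ray_h(f,u,v,h):
    d=np.array(f["rotation"])@np.array([(u-f["cx"])/f["fx"],(v-f["cy"])/f["fy"],1.])
    o=np.array(f["position"]); return o+d*(h-o[2])/d[2]
E
python3 - <<'E'
from h import *
print(read_state())
for c in ["scene","side"]:
    f=camera(c); save(c+"0.png",f,s=1.5); print(c,f["position"])
    for l in ["plate_top","carriage_end","stop_tip","transducer_center","nest","bed"]:
        for m in mark_of(l,c)[:3]:
            u,v=m["position"]
            try: print(l,m["p"],np.round(m["position"],1),px(f,u,v).round(4))
            except Exception as e: print(l,m,e)
E
```

```text
pics
{'clock': 0.0, 'q': array([-1.44161583,  0.43522826,  0.02495847,  1.57415986, -0.01160758,
        1.13400319, -0.07509545]), 'joint_velocities': array([ 0.00016367, -0.00191992,  0.00147164,  0.00308779,  0.00035738,
        0.00038995, -0.00036015]), 'joint_efforts': array([-6.04635243e-04, -6.67856026e+01,  9.84851941e-01, -3.14459324e+01,
       -6.06461498e-02,  4.27686051e-02,  1.55480948e-04]), 'eef_pos': array([0.14349665, 0.60777589, 0.24791723]), 'eef_rot': array([-3.13994462e+00,  1.36457052e-04,  2.90975630e+00]), 'force': array([0.76833132, 0.58517411, 0.18167057]), 'ft_torque': array([-0.00250737,  0.02555601, -0.0660762 ]), 'grip_width': 0.9989599281583977}
scene [1.72645832 0.10648026 0.83440834]
plate_top 0.47 [243.2 175. ] [4.2495 2.6295 3.3574]
plate_top 0.47 [236.  182.4] [4.1554 2.5354 3.2633]
carriage_end 0.9 [254.7 179.4] [4.1713 2.5513 3.2792]
carriage_end 0.29 [316.3 185. ] [3.8594 2.2394 2.9673]
stop_tip 0.92 [317.1 184.2] [3.855  2.235  2.9629]
transducer_center 0.68 [191.4 210.4] [4.45   2.8301 3.558 ]
transducer_center 0.62 [233.9 182. ] [4.1806 2.5606 3.2885]
transducer_center 0.61 [192.7 184.1] [4.6793 3.0593 3.7872]
nest 0.92 [235.1 182.4] [4.1726 2.5526 3.2805]
nest 0.72 [244.7 220.5] [3.9402 2.3203 3.0482]
bed 0.61 [286.3 196.5] [3.9407 2.3208 3.0487]
side [ 0.25812806 -1.02299104  0.94180954]
plate_top 0.67 [231.6 212.2] [-0.0243 -1.3054  0.6594]
stop_tip 0.88 [217.5 166.8] [ 0.0405 -1.2406  0.7242]
transducer_center 0.77 [259.7 207. ] [-0.2038 -1.485   0.4798]
transducer_center 0.68 [244. 267.] [-0.0778 -1.3589  0.6059]
transducer_center 0.6 [284.8 249.2] [-0.3503 -1.6314  0.3334]
nest 0.95 [259.  205.9] [-0.2026 -1.4837  0.4811]
bed 0.55 [222.8 199.8] [ 0.0198 -1.2613  0.7035]
bed 0.42 [186.5 179.1] [ 0.282  -0.9991  0.9657]
```

Run:
```python
from h import *
f=camera("scene"); print(f["rotation"],f["fx"],f["cx"],f["cy"])
f=camera("side"); print(f["rotation"])
f=camera("wrist"); print(f["mount"]); save("wrist0.png",f)
```

```text
[-2.14506974 -0.01357442  1.67181168] 433.8829886666041 257.2272698843965 185.2352181116521
[-2.25681985  0.0033593  -0.28921524]
[[-1.07224190e-04 -9.52825039e-01 -3.03520071e-01  8.22312600e-02]
 [ 9.99999797e-01 -2.92628460e-04  5.65364768e-04 -7.90509436e-04]
 [-6.27512318e-04 -3.03519949e-01  9.52824877e-01 -1.35957489e-01]
 [ 0.00000000e+00  0.00000000e+00  0.00000000e+00  1.00000000e+00]]
```

View pics/scene0.png

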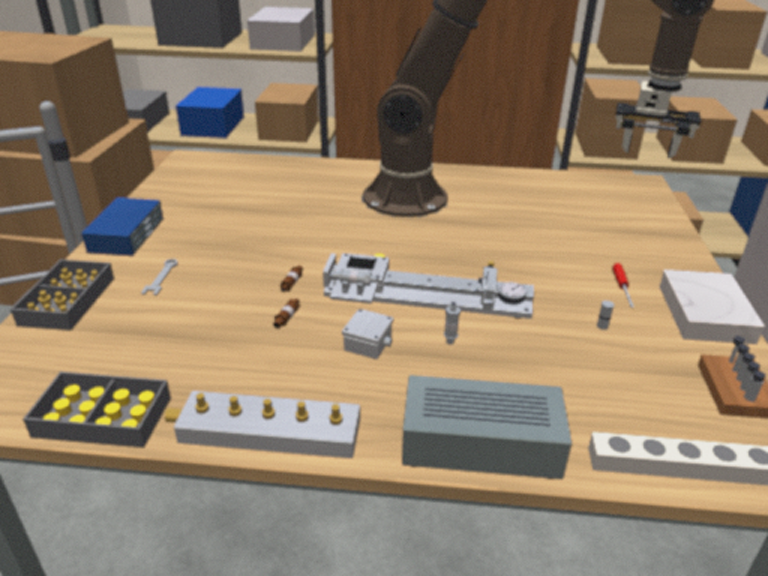

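View pics/side0.png

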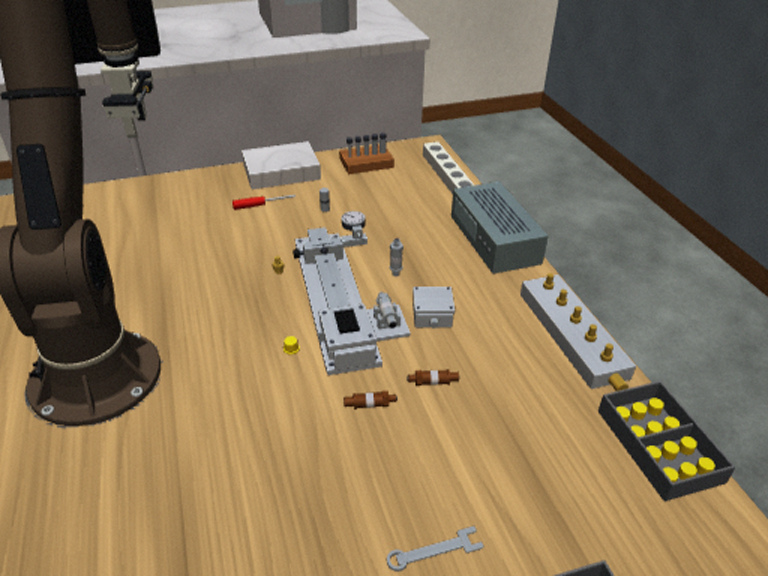

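The scene view shows the bed with the carriage at its left end (black plate at about (240,175)) and the stop with the dial at (325,190). In the side view the plate is at (231,213) and the stop block at (213,160). The camera rotation is given as rpy angles, so I'll fix the helper.

```bash
cat >> h.py <<'E'
from scipy.spatial.transform import Rotation as Ro
_cam=camera
def camera(c):
    s=read_state() if c=="wrist" else None
    f=_cam(c)
    if c=="wrist":
        M=f["mount"]; R=Ro.from_euler("xyz",s["eef_rot"]).as_matrix()
        f["rotation"]=R@M[:3,:3]; f["position"]=s["eef_pos"]+R@M[:3,3]
    else: f["rotation"]=Ro.from_euler("xyz",f["rotation"]).as_matrix()
    return f
E
python3 - <<'E'
from h import *
for c in ["scene","side"]:
    f=camera(c); save(c+"1.png",f,(200,140,380,230) if c=="scene" else (180,130,300,260),4)
    for l,h in [("plate_top",.073),("carriage_end",.056),("stop_tip",.056),("transducer_center",.085),("nest",.085),("bed",0),("cap_center",.012),("fitting_center",.021),("jbox_center",.0265),("spare_center",.048),("master_center",.03)]:
        for m in mark_of(l,c)[:3]:
            u,v=m["position"]
            print(l,m["p"],np.round(m["position"],1),px(f,u,v).round(3),ray_h(f,u,v,h).round(4))
E
```

```text
plate_top 0.65 [285.2 196.9] [0.535 0.09  0.022] [0.6103 0.0911 0.073 ]
plate_top 0.58 [237.6 175. ] [ 0.498 -0.074  0.072] [ 0.4997 -0.0735  0.073 ]
carriage_end 0.64 [256.  177.4] [ 0.491 -0.012  0.063] [ 0.4801 -0.0134  0.056 ]
stop_tip 0.58 [319.  187.7] [0.518 0.199 0.055] [0.5185 0.1987 0.056 ]
stop_tip 0.2 [234.7 186.6] [ 0.587 -0.07   0.083] [ 0.5455 -0.0769  0.056 ]
transducer_center 0.76 [238.4 184.1] [ 0.588 -0.058  0.094] [ 0.5737 -0.0605  0.085 ]
transducer_center 0.55 [192.3 210.6] [ 0.645 -0.198  0.02 ] [ 0.731  -0.1739  0.085 ]
transducer_center 0.52 [193.5 186.9] [ 0.513 -0.224  0.022] [ 0.607  -0.1985  0.085 ]
nest 0.75 [240.2 177.1] [ 0.51  -0.063  0.072] [ 0.531  -0.0605  0.085 ]
nest 0.65 [234.4 185.6] [ 0.589 -0.071  0.088] [ 0.5839 -0.0719  0.085 ]
bed 0.66 [284.2 194.6] [0.522 0.086 0.022] [0.4897 0.0855 0.    ]
jbox_center 0.94 [245.4 222.4] [ 0.724 -0.019  0.05 ] [ 0.6932 -0.0232  0.0265]
spare_center 0.59 [302.8 214.8] [0.679 0.147 0.06 ] [0.6631 0.1481 0.048 ]
spare_center 0.26 [404.9 210. ] [0.582 0.468 0.035] [0.6006 0.4619 0.048 ]
master_center 0.68 [40
[... 518 characters left out ...]
93  0.085 ]
transducer_center 0.66 [286.4 247.5] [ 0.617 -0.205  0.033] [ 0.5963 -0.2518  0.085 ]
nest 0.81 [257.5 207.6] [ 0.567 -0.089  0.099] [ 0.5721 -0.0728  0.085 ]
bed 0.62 [222.4 199. ] [0.493 0.044 0.045] [0.5044 0.0973 0.    ]
cap_center 0.55 [193.8 229.3] [ 0.381 -0.046  0.025] [ 0.3823 -0.0326  0.012 ]
fitting_center 0.52 [181.9 176.2] [0.394 0.227 0.026] [0.3944 0.2345 0.021 ]
jbox_center 0.75 [288.5 206.3] [ 0.68  -0.054  0.048] [ 0.6898 -0.0304  0.0265]
jbox_center 0.39 [228.5 206.2] [ 0.497 -0.016  0.062] [0.5072 0.0252 0.0265]
spare_center 0.49 [261.8 174.1] [0.653 0.133 0.047] [0.6528 0.1308 0.048 ]
master_center 0.54 [213.3 132.2] [0.563 0.472 0.032] [0.564  0.4758 0.03  ]
```

View pics/scene1.png

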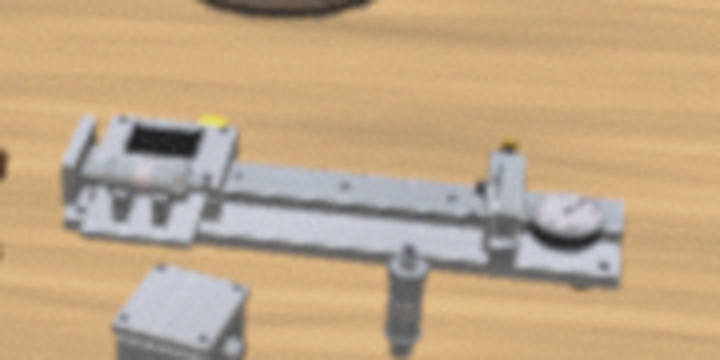

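View pics/side1.png

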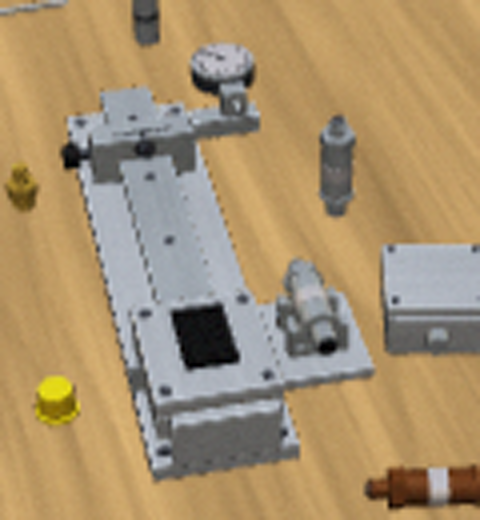

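Run:
```python
from h import *
for c,b in [("scene",(225,165,255,184)),("side",(215,200,245,228))]:
    f=camera(c); g=f["color"].astype(int).sum(2); m=np.zeros(g.shape,np.uint8)
    m[b[1]:b[3],b[0]:b[2]]=(g[b[1]:b[3],b[0]:b[2]]<200)
    vs,us=np.nonzero(m); P=np.array([ray_h(f,u,v,.073) for u,v in zip(us,vs)])
    r=cv2.minAreaRect((P[:,:2]*1000).astype(np.float32)); print(c,len(us),P.mean(0),r, np.median([px(f,u,v)[2] for u,v in zip(us,vs)]))
    
    # rail: points with height .036-.05 in bed region
    V,U=np.mgrid[130:260,180:340]; Q=np.array([px(f,u,v) for u,v in zip(U.ravel(),V.ravel())])
    k=(Q[:,2]>.04)&(Q[:,2]<.05)&(abs(Q[:,0]-.51)<.04)&(Q[:,1]>.02)&(Q[:,1]<.17)
    q=Q[k]; print(len(q), np.polyfit(q[:,1],q[:,0],1), q[:,2].mean())
```

```text
scene 85 [ 0.49936667 -0.06375405  0.073     ] ((498.9877014160156, -63.82611846923828), (53.7255973815918, 32.64784622192383), 87.14047241210938) 0.07202069723707127
350 [0.06763678 0.50094186] 0.04284010390934337
side 193 [ 0.49198851 -0.06305224  0.073     ] ((483.2996826171875, -60.71885299682617), (68.82280731201172, 56.346012115478516), 87.78632354736328) 0.0738223824026022
408 [0.06659074 0.49630783] 0.0444769471675328
```

{"name": "play_rows", "arguments": {"targets": [[40, -10, 0, 0, 0, 0.07, 255], [40, -20, 0, 0, 0, 0.07, 255], [40, -30, 0, 0, 0, 0, 255], [40, -40, 0, 0, 0, 0, 255], [40, -40, 0, 0, 0, 0, 255], [40, -40, 0, 0, 0, 0, 255], [40, -40, 0, 0, 0, 0, 255], [20, -40, 0, 0, 0, 0, 255], [0, -40, 0, 0, 0, 0, 255], [0, -40, 0, 0, 0, 0, 255], [0, -40, 0, 0, 0, 0, 255], [0, -40, 0, 0, 0, 0, 255], [0, -40, 0, 0, 0, 0, 255], [0, -40, 0, 0, 0, 0, 255]], "force": 20}}

```text
clock: 3.32
eef_pos: [0.3921, 0.1516, 0.2486]
eef_rot: [3.134, -0.0, 3.07]
force: [1.5, 0.1, 0.6]
grip_width: 0.039
```

{"name": "play_rows", "arguments": {"targets": [[20, -40, 0, 0, 0, 0, 255], [25, -40, 0, 0, 0, 0, 255], [25, -40, 0, 0, 0, 0, 255], [25, -40, 0, 0, 0, 0, 255], [15, -40, 0, 0, 0, 0, 255], [5, -20, 0, 0, 0, 0, 255], [0, 0, 0, 0, 0, 0, 255]]}}

```text
clock: 3.9
eef_pos: [0.4952, -0.0635, 0.2514]
eef_rot: [3.134, 0.007, 3.064]
force: [0.5, -0.3, -0.4]
grip_width: 0.004
```

Run:
```python
from h import *
s=read_state(); print(s["clock"],s["eef_pos"],s["eef_rot"],s["force"])
f=camera("wrist"); save("w1.png",f,s=1.5)
for l,h in [("plate_top",.073),("carriage_end",.056),("stop_tip",.056),("nest",.085)]:
    for m in mark_of(l,"wrist")[:2]:
        u,v=m["position"]; print(l,m["p"],np.round(m["position"],1),px(f,u,v).round(4),ray_h(f,u,v,h).round(4))
g=f["color"].astype(int).sum(2)
n,lab,st,ce=cv2.connectedComponentsWithStats((g<200).astype(np.uint8))
for i in range(1,n):
    if st[i,4]>1000:
        vs,us=np.nonzero(lab==i); P=np.array([ray_h(f,u,v,.073) for u,v in zip(us,vs)])
        print(st[i],cv2.minAreaRect((P[:,:2]*1000).astype(np.float32)),np.median(f["range_z"][vs,us]),px(f,*ce[i]))
```

```text
3.9 [ 0.49520951 -0.06350059  0.25142032] [3.1344212  0.00678886 3.06370179] [ 0.45854085 -0.30496158 -0.35789532]
plate_top 0.82 [261.3 162.8] [ 0.4929 -0.0584  0.0724] [ 0.4928 -0.0584  0.073 ]
carriage_end 0.59 [309.2 160.5] [ 0.4966 -0.0112  0.0637] [ 0.4986 -0.01    0.056 ]
[  97  117   29   87 1586] ((480.0706481933594, -200.81764221191406), (25.818700790405273, 85.06124114990234), 78.6491928100586) 0.3714332 [ 0.48671745 -0.22028404  0.0271229 ]
[ 225  142   63   42 2511] ((492.5069885253906, -62.99174499511719), (59.61977005004883, 40.47012710571289), 85.44923400878906) 0.3224711 [ 0.491683   -0.06275332  0.07359259]
[    0   225   512   159 50347] ((662.1322631835938, -74.2545166015625), (618.1953125, 208.66896057128906), 85.03443145751953) 0.080862105 [ 7.35085820e-01 -8.80430279e-02 -4.35271876e-04]
```

View pics/w1.png

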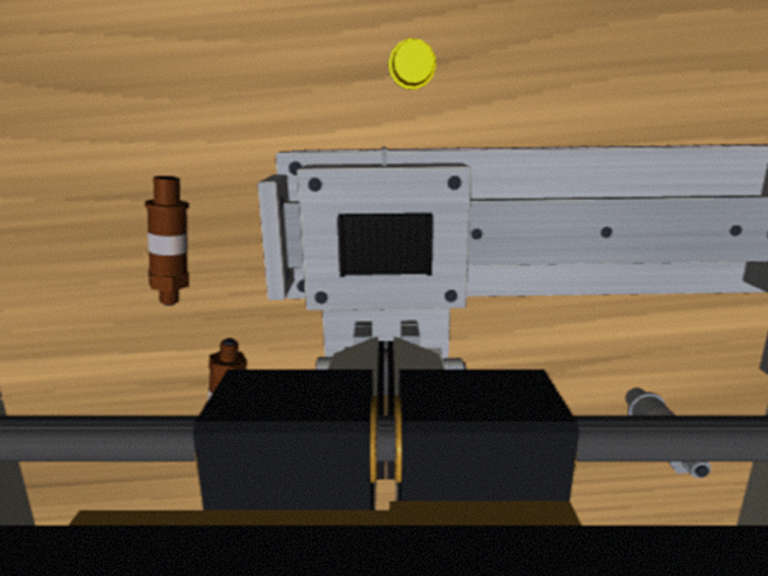

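The plate (black, crop pixels (225–288,142–184)) is the only carriage plate; the brown transducers lie off the bed. The plate centre is about (0.4925,-0.063) and rail direction about (0.075,0.997).

{"name": "play_rows", "arguments": {"targets": [[-2.7, 0.5, -35, 0, 0, 0, 255], [0, 0, -35, 0, 0, 0, 255], [0, 0, -30, 0, 0, 0, 255], [0, 0, -25, 0, 0, 0, 255], [0, 0, -10, 0, 0, 0, 255], [0, 0, -4, 0, 0, 0, 255], [0, 0, 0, 0, 0, 0, 255]]}}

```text
clock: 4.73
eef_pos: [0.4908, -0.0429, 0.1091]
eef_rot: [3.125, 0.01, 3.092]
force: [-0.1, 0.1, 1.0]
grip_width: 0.004
```

Run:
```python
from h import *
s=read_state(); print(s["clock"],s["eef_pos"],s["eef_rot"],s["force"])
f=camera("wrist"); save("w2.png",f,s=1.5)
f=camera("side"); save("s2.png",f,(180,130,300,260),4)
```

```text
4.7333 [ 0.49084291 -0.04286201  0.10909148] [3.12538668 0.01045798 3.09233742] [-0.13671778  0.13331169  1.04047607]
```

View pics/w2.png

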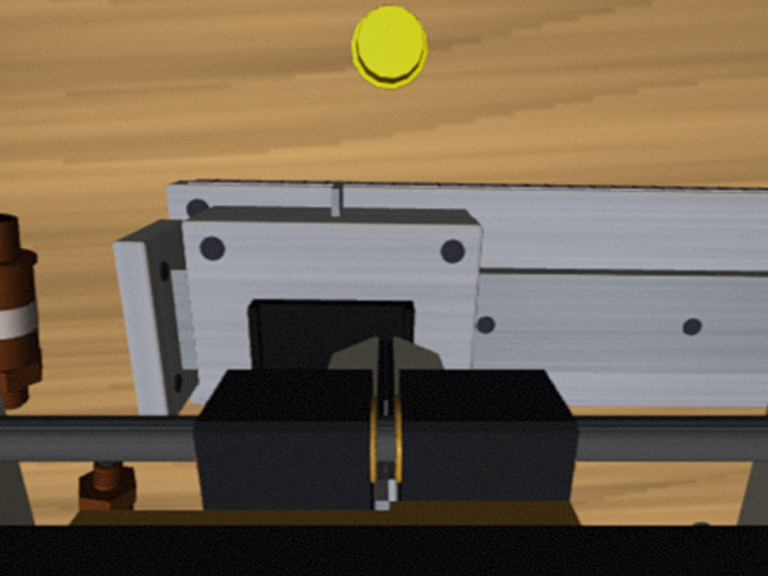

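View pics/s2.png

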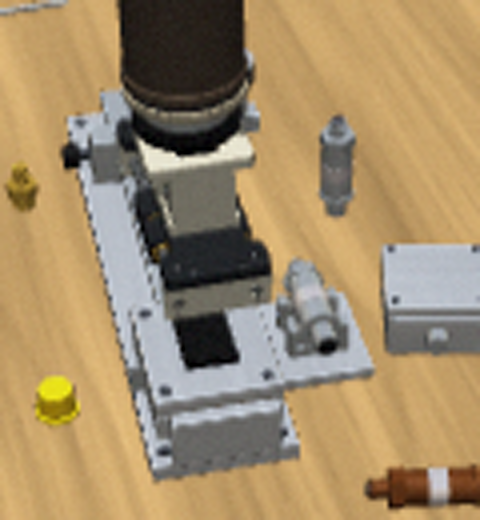

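{"name": "play_rows", "arguments": {"targets": [[1, -10, 0, -0.01, 0.005, -0.015, 255], [0.7, -10, -4, -0.006, 0.005, -0.011, 255], [0, 0, 0, 0, 0, 0, 255], [0, 0, 0, 0, 0, 0, 255]]}}

```text
clock: 5.17
eef_pos: [0.4963, -0.0651, 0.1096]
eef_rot: [-3.14, 0.01, 3.064]
force: [0.8, -0.3, -0.4]
grip_width: 0.008
```

Run:
```python
from h import *
s=read_state(); print(s["clock"],s["eef_pos"],s["eef_rot"],s["force"],s["joint_velocities"])
f=camera("wrist"); save("w3.png",f,s=1.5)
```

```text
5.1667 [ 0.49632912 -0.06511942  0.10963034] [-3.14021282  0.00965809  3.06411582] [ 0.80804868 -0.25500064 -0.41578818] [ 1.61680726e-02  1.75532757e-03  1.62868117e-02 -9.12947690e-03
  1.20168237e-02 -6.38537864e-05 -1.31250965e-03]
```

View pics/w3.png

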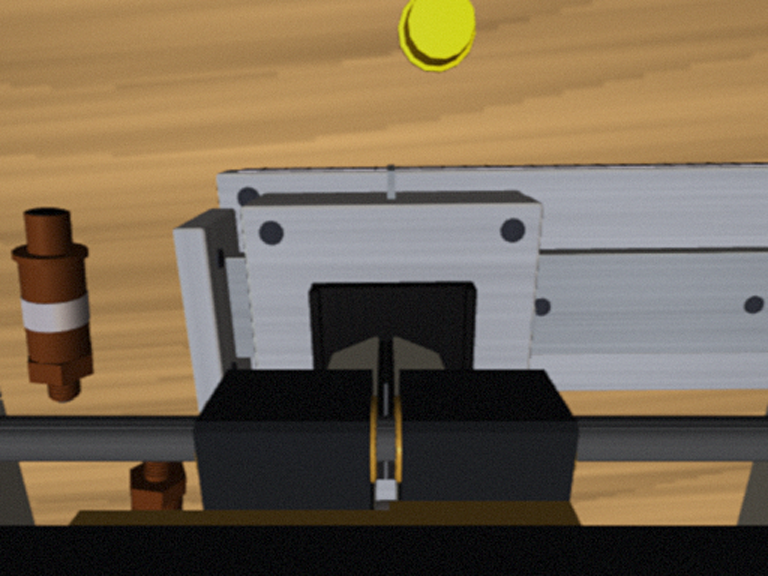

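{"name": "play_rows", "arguments": {"targets": [[-3, 2, -6, 0, 0.005, 0.01, 255], [-1, 0, -2, 0, 0, 0, 255], [0, 0, 0, 0, 0, 0, 255], [0, 0, 0, 0, 0, 0, 255]]}}

```text
clock: 5.55
eef_pos: [0.4919, -0.063, 0.1011]
eef_rot: [-3.14, 0.005, 3.075]
force: [1.1, -0.6, 0.7]
grip_width: 0.007
```

Run:
```python
from h import *
for i in range(3):
    s=read_state(); print(s["clock"],s["eef_pos"].round(4),s["eef_rot"].round(3),s["force"].round(2))
    f=camera("wrist")
save("w4.png",f,s=1.5)
```

```text
5.55 [ 0.4919 -0.063   0.1011] [-3.14   0.005  3.075] [ 1.07 -0.63  0.73]
5.6 [ 0.4919 -0.063   0.1011] [-3.14   0.005  3.075] [-0.21 -0.   -0.3 ]
5.65 [ 0.492  -0.0631  0.1012] [-3.14   0.005  3.075] [ 0.11 -0.51 -0.03]
```

View pics/w4.png

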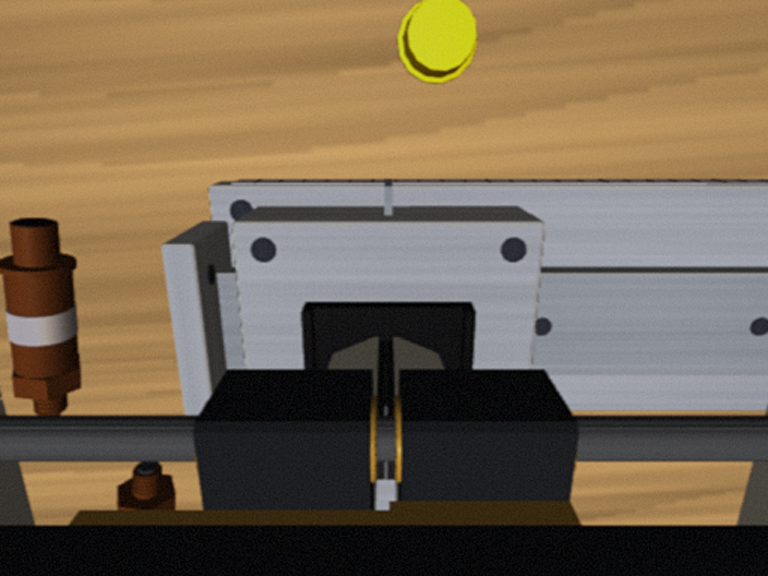

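The picture shows the closed fingertips (330–445, 340–370) centred between the ridges (303, 473) and parallel to the rail. Now I'll press.

{"name": "play_rows", "arguments": {"targets": [[0, 0, -4, 0, 0, 0, 255], [0, 0, -2, 0, 0, 0, 255], [0, 0, -2, 0, 0, 0, 255], [0, 0, -1, 0, 0, 0, 255]]}}

```text
clock: 6.03
eef_pos: [0.4927, -0.0631, 0.0925]
eef_rot: [-3.141, 0.007, 3.075]
force: [-3.0, 0.6, 9.0]
grip_width: 0.005
```

{"name": "play_rows", "arguments": {"targets": [[0, 0, -1.5, 0, 0, 0, 255], [0, 0, -1, 0, 0, 0, 255], [0, 0, 0, 0, 0, 0, 255]]}}

```text
clock: 6.28
eef_pos: [0.4927, -0.0631, 0.0908]
eef_rot: [-3.141, 0.007, 3.074]
force: [-2.7, 0.1, 10.5]
grip_width: 0.001
```

{"name": "play_rows", "arguments": {"targets": [[0.1, 1, 0, 0, 0, 0, 255], [0.1, 2, 0, 0, 0, 0, 255], [0.2, 3, 0, 0, 0, 0, 255], [0.2, 3, 0, 0, 0, 0, 255], [0.2, 3, 0, 0, 0, 0, 255]]}}

```text
clock: 6.7
eef_pos: [0.4933, -0.0535, 0.0928]
eef_rot: [-3.141, 0.008, 3.071]
force: [-2.7, -0.4, 9.0]
grip_width: 0.007
```

Run:
```python
from h import *
f=camera("wrist")
save("w5.png",f,s=1.5)
s=read_state(); print(s["clock"],s["eef_pos"].round(4),s["eef_rot"].round(3),s["force"].round(2))
f=camera("side"); save("s5.png",f,(180,130,300,260),4)
```

```text
6.75 [ 0.4934 -0.0528  0.0928] [-3.141  0.007  3.072] [-3.57 -0.82  9.1 ]
```

View pics/w5.png

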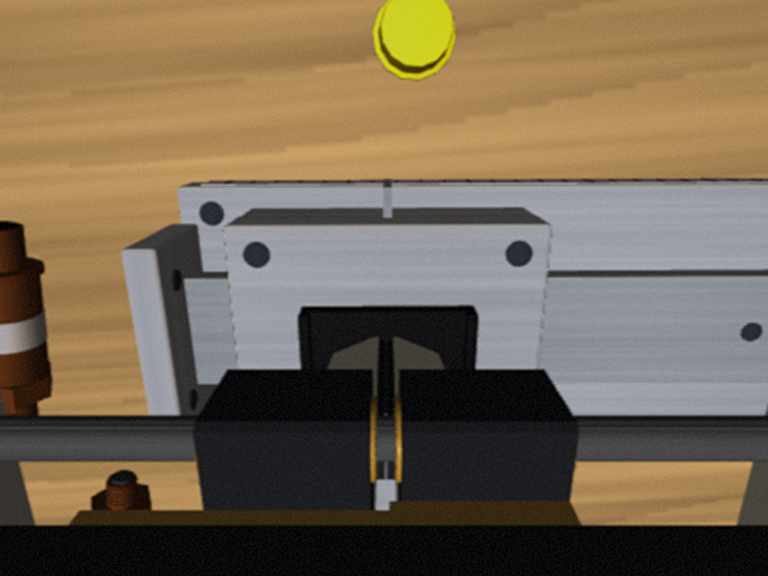

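View pics/s5.png

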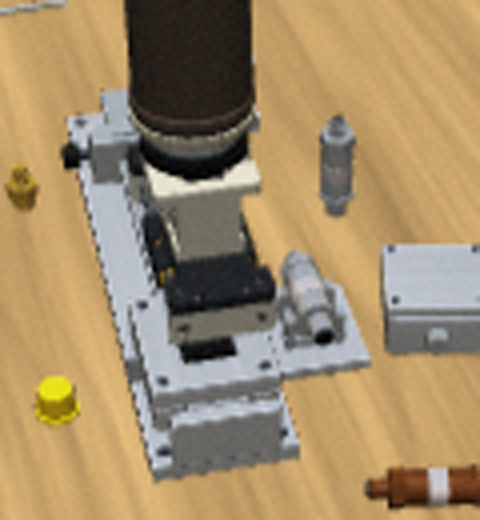

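The carriage moved with the finger, about 10 mm. The z position creeps up 0.4 mm per row, so I'll add a downward bias.

{"name": "play_rows", "arguments": {"targets": [[0, 0, -1.5, 0, 0, 0, 255], [0.1, 2, -1, 0, 0, 0, 255], [0.2, 3, -0.7, 0, 0, 0, 255], [0.2, 3, -0.7, 0, 0, 0, 255], [0.2, 3, -0.7, 0, 0, 0, 255], [0.2, 3, -0.7, 0, 0, 0, 255]]}}

```text
clock: 7.3
eef_pos: [0.4942, -0.041, 0.09]
eef_rot: [-3.141, 0.009, 3.069]
force: [-3.4, -1.5, 11.3]
grip_width: 0.004
```

{"name": "play_rows", "arguments": {"targets": [[0.3, 4, -0.5, 0, 0, 0.002, 255], [0.3, 4, -0.5, 0, 0, 0.002, 255], [0.3, 4, -0.5, 0, 0, 0.002, 255], [0.3, 4, -0.5, 0, 0, 0.002, 255], [0.3, 5, -0.5, 0, 0, 0, 255], [0.3, 5, -0.5, 0, 0, 0, 255], [0.3, 5, -0.5, 0, 0, 0, 255], [0.3, 5, -0.5, 0, 0, 0, 255]]}}

```text
clock: 7.97
eef_pos: [0.4964, -0.0075, 0.0896]
eef_rot: [-3.14, 0.01, 3.072]
force: [-2.5, -1.7, 11.1]
grip_width: 0.005
```

{"name": "play_rows", "arguments": {"targets": [[0.3, 6, -0.4, 0, 0, 0, 255], [0.4, 6, -0.4, 0, 0, 0, 255], [0.4, 6, -0.4, 0, 0, 0, 255], [0.4, 6, -0.4, 0, 0, 0, 255], [0.4, 6, -0.4, 0, 0, 0, 255], [0.4, 6, -0.4, 0, 0, 0, 255], [0.4, 6, -0.4, 0, 0, 0, 255], [0.4, 6, -0.4, 0, 0, 0, 255], [0.4, 6, -0.4, 0, 0, 0, 255], [0.4, 6, -0.4, 0, 0, 0, 255]]}}

```text
clock: 8.8
eef_pos: [0.5003, 0.0515, 0.0902]
eef_rot: [-3.141, 0.011, 3.067]
force: [-4.2, -1.5, 10.7]
grip_width: 0.003
```

Run:
```python
from h import *
f=camera("wrist")
save("w6.png",f,s=1.5)
s=read_state(); print(s["clock"],s["eef_pos"].round(4),s["eef_rot"].round(3),s["force"].round(2))
for l,h in [("plate_top",.068),("carriage_end",.056),("stop_tip",.056)]:
    for m in mark_of(l,"wrist")[:2]:
        u,v=m["position"]; print(l,m["p"],np.round(m["position"],1),px(f,u,v).round(4),ray_h(f,u,v,h).round(4))
f=camera("scene"); save("c6.png",f,(220,150,350,220),5)
```

```text
8.85 [0.5003 0.0531 0.0901] [3.141 0.011 3.068] [-2.87 -0.3  11.41]
carriage_end 0.7 [356.8 231.8] [0.4999 0.1036 0.0639] [0.504  0.1059 0.056 ]
```

View pics/w6.png

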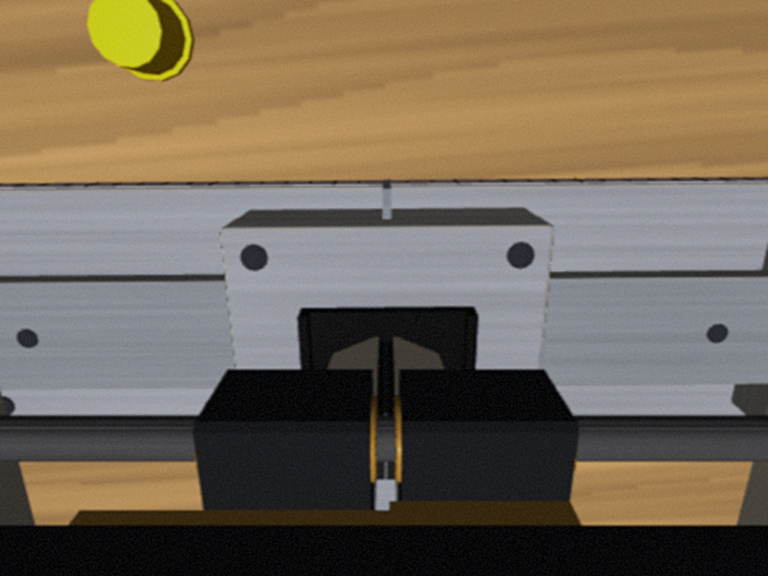

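View pics/c6.png

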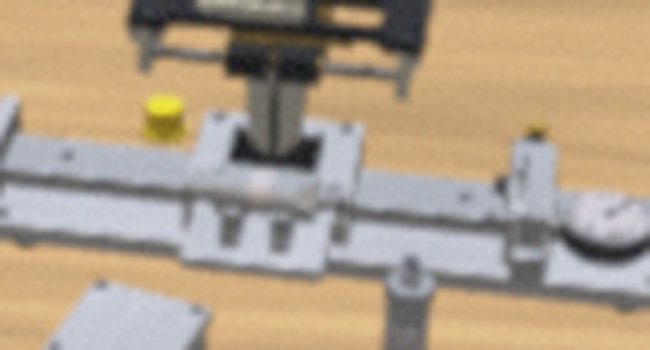

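The finger is still centred on the plate and the transducer lies in its nest. The gap left is about 90 mm.

{"name": "play_rows", "arguments": {"targets": [[0.2, 3, -0.4, 0, 0, 0.002, 255], [0.3, 5, -0.5, 0, 0, 0.002, 255], [0.3, 5, -0.5, 0, 0, 0.002, 255], [0.3, 5, -0.5, 0, 0, 0, 255], [0.3, 5, -0.5, 0, 0, 0, 255], [0.3, 5, -0.5, 0, 0, 0, 255], [0.3, 5, -0.5, 0, 0, 0, 255], [0.3, 5, -0.5, 0, 0, 0, 255], [0.3, 5, -0.5, 0, 0, 0, 255], [0.3, 5, -0.5, 0, 0, 0, 255], [0.3, 5, -0.5, 0, 0, 0, 255], [0.3, 5, -0.5, 0, 0, 0, 255], [0.2, 3, -0.4, 0, 0, 0, 255]]}}

```text
clock: 10.13
eef_pos: [0.5042, 0.1123, 0.0899]
eef_rot: [3.139, 0.012, 3.069]
force: [-3.6, -1.4, 10.4]
grip_width: 0.006
```

Run:
```python
from h import *
f=camera("wrist")
save("w7.png",f,s=1.5)
s=read_state(); print(s["clock"],s["eef_pos"].round(4),s["eef_rot"].round(3),s["force"].round(2))
for l,h in [("plate_top",.068),("carriage_end",.056),("stop_tip",.056)]:
    for m in mark_of(l,"wrist")[:2]:
        u,v=m["position"]; print(l,m["p"],np.round(m["position"],1),px(f,u,v).round(4),ray_h(f,u,v,h).round(4))
```

```text
10.1833 [0.5043 0.113  0.09  ] [3.139 0.012 3.07 ] [-4.24  0.8  11.93]
carriage_end 0.94 [355.8 231.8] [0.5034 0.1638 0.0646] [0.5079 0.1663 0.056 ]
stop_tip 0.85 [409.1 231.5] [0.5114 0.1971 0.0532] [0.5099 0.1957 0.056 ]
```

View pics/w7.png

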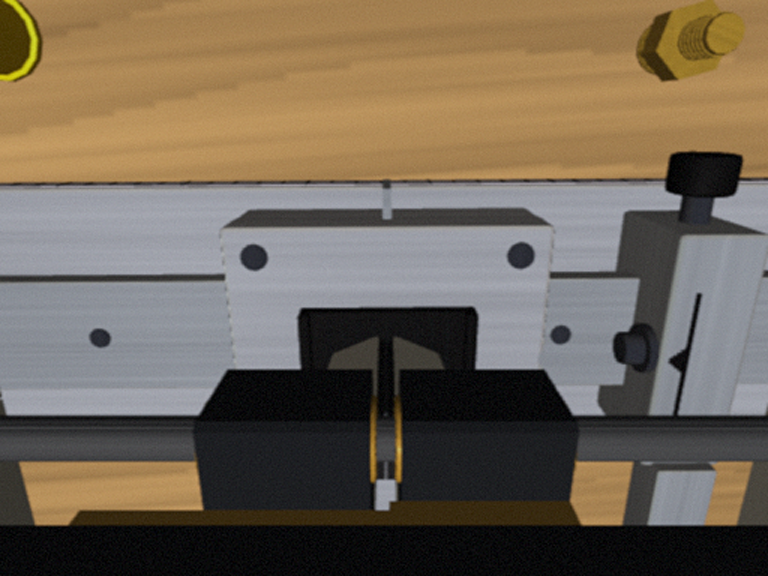

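The stop with the engraved arrow and pin tip shows at about (409,231), and the carriage end at (364,232), so the gap is about 28 mm.

{"name": "play_rows", "arguments": {"targets": [[0.2, 3, -0.4, 0, 0, 0, 255], [0.3, 4, -0.5, 0, 0, 0, 255], [0.3, 4, -0.5, 0, 0, 0, 255], [0.3, 4, -0.5, 0, 0, 0, 255], [0.2, 3, -0.5, 0, 0, 0, 255], [0.1, 2, -0.5, 0, 0, 0, 255], [0.1, 1, -0.5, 0, 0, 0, 255]]}}

```text
clock: 10.92
eef_pos: [0.5057, 0.1337, 0.09]
eef_rot: [3.136, 0.012, 3.068]
force: [-4.3, -1.2, 10.9]
grip_width: 0.006
```

Run:
```python
from h import *
f=camera("wrist")
save("w8.png",f,(190,130,512,300),2.4)
s=read_state(); print(s["clock"],s["eef_pos"].round(4),s["eef_rot"].round(3),s["force"].round(2))
for l,h in [("carriage_end",.056),("stop_tip",.056)]:
    for m in mark_of(l,"wrist")[:2]:
        u,v=m["position"]; print(l,m["p"],np.round(m["position"],1),px(f,u,v).round(4),ray_h(f,u,v,h).round(4))
```

```text
10.9667 [0.5057 0.1339 0.09  ] [3.136 0.012 3.068] [-3.58 -0.23 10.48]
carriage_end 0.64 [355.5 229.9] [0.5049 0.1858 0.0626] [0.5083 0.1877 0.056 ]
stop_tip 0.69 [368.7 228.6] [0.5134 0.1985 0.0454] [0.508 0.195 0.056]
stop_tip 0.38 [356.8 228.9] [0.5038 0.1861 0.0637] [0.5077 0.1884 0.056 ]
```

View pics/w8.png

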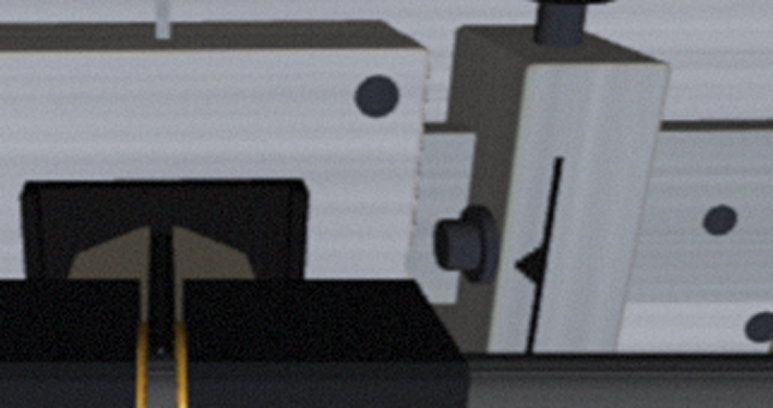

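{"name": "play_rows", "arguments": {"targets": [[0.1, 1.5, -0.5, 0, 0, 0, 255], [0.1, 1.5, -0.5, 0, 0, 0, 255], [0.1, 1.5, -0.5, 0, 0, 0, 255], [0.1, 1.5, -0.5, 0, 0, 0, 255], [0.1, 1, -0.5, 0, 0, 0, 255]]}}

```text
clock: 11.48
eef_pos: [0.5061, 0.1409, 0.09]
eef_rot: [3.134, 0.012, 3.067]
force: [-4.7, -1.8, 12.2]
grip_width: 0.002
```

{"name": "play_rows", "arguments": {"targets": [[0.1, 1, -0.5, 0, 0, 0, 255], [0.1, 1, -0.5, 0, 0, 0, 255], [0.1, 1, -0.5, 0, 0, 0, 255]]}}

```text
clock: 11.73
eef_pos: [0.5062, 0.1426, 0.0898]
eef_rot: [3.135, 0.012, 3.066]
force: [-2.8, -5.9, 12.1]
grip_width: 0.004
```

Run:
```python
from h import *
f=camera("wrist")
save("w9.png",f,(190,130,512,300),2.4)
s=read_state(); print(s["clock"],s["eef_pos"].round(4),s["eef_rot"].round(3),s["force"].round(2))
```

```text
11.7833 [0.5063 0.1425 0.0898] [3.135 0.012 3.066] [-2.5  -4.58 10.79]
```

View pics/w9.png

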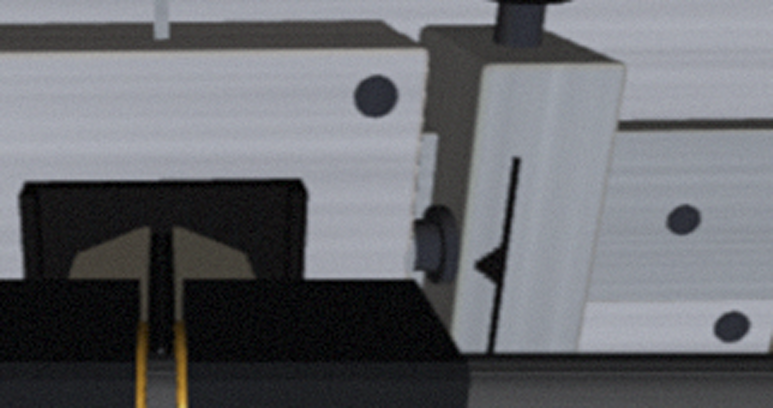

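The pin sits against the carriage end, the side force has risen to -5.9 N and y has stalled. I'll hold lightly to confirm.

{"name": "play_rows", "arguments": {"targets": [[0, 1, -0.4, 0, 0, 0, 255], [0, 1, -0.4, 0, 0, 0, 255], [0, 0.8, -0.4, 0, 0, 0, 255]]}}

```text
clock: 12.03
eef_pos: [0.5062, 0.1425, 0.0899]
eef_rot: [3.137, 0.011, 3.064]
force: [-3.2, -2.9, 11.4]
grip_width: 0.006
```

{"name": "play_rows", "arguments": {"targets": [[0, 0.3, 3, 0, 0, 0, 255], [0, 0, 4, 0, 0, 0, 255], [0, 0, 6, 0, 0, 0, 255], [0, 0, 15, 0, 0, 0, 255], [0, 0, 30, 0, 0, 0, 255], [0, 0, 35, 0, 0, 0, 255], [0, 0, 35, 0, 0, 0, 255], [0, 0, 20, 0, 0, 0, 255], [0, 0, 0, 0, 0, 0, 255], [0, 0, 0, 0, 0, 0, 255], [0, 0, 0, 0, 0, 0, 255]]}}

```text
clock: 12.95
eef_pos: [0.5044, 0.1412, 0.2445]
eef_rot: [3.138, 0.009, 3.062]
force: [-0.6, -1.0, 0.2]
grip_width: 0.006
```

Run:
```python
from h import *
f=camera("wrist")
save("w10.png",f,s=1.5)
s=read_state(); print(s["clock"],s["eef_pos"].round(4),s["eef_rot"].round(3),s["force"].round(2))
for l,h in [("plate_top",.073),("carriage_end",.056),("stop_tip",.056)]:
    for m in mark_of(l,"wrist")[:2]:
        u,v=m["position"]; print(l,m["p"],np.round(m["position"],1),px(f,u,v).round(4),ray_h(f,u,v,h).round(4))
f=camera("side"); save("s10.png",f,(180,110,320,250),4)
```

```text
13.0 [0.5041 0.1411 0.244 ] [3.139 0.009 3.062] [ 0.07 -0.19  0.69]
plate_top 0.97 [263.1 169.4] [0.5068 0.1468 0.074 ] [0.5071 0.1468 0.073 ]
carriage_end 0.96 [316.6 165.9] [0.5112 0.1992 0.061 ] [0.5126 0.2    0.056 ]
stop_tip 0.67 [311.7 164.1] [0.5081 0.194  0.0642] [0.5103 0.1952 0.056 ]
```

View pics/w10.png

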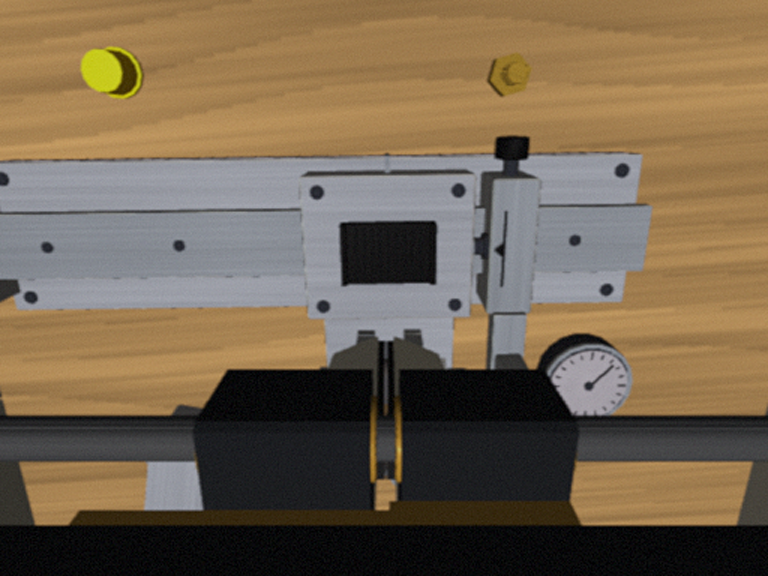

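View pics/s10.png

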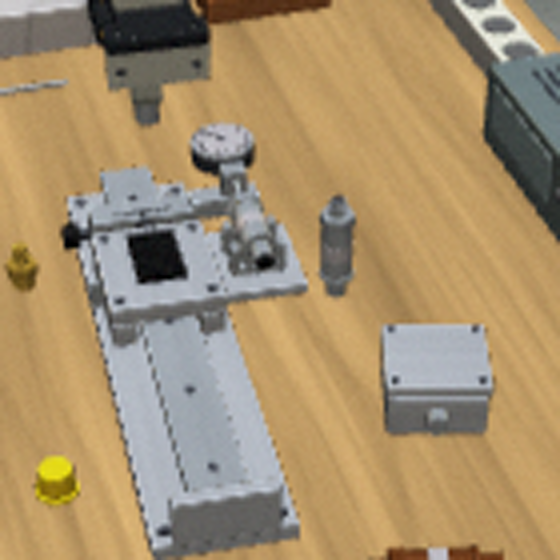

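The carriage stands at the pin (pin at about (320,163) in the wrist view), the plate is up at about 0.074 m, the transducer is in its nest and the robot is clear.

```bash
python3 -c "
from plant import *
print(hand_in())"
```

```text
the job is handed in; nothing more can be done
None
```

I pushed the carriage up against the stop with the dial gauge, released the thumb plate, and handed the job in at about 13 s. The system gave no verdict.

**What I did:** With the gripper shut, I pressed the thumb plate about 4–5 mm down, at 9–12 N. I pushed the carriage about 205 mm along the rail with it held down, slowing to about 1 mm per row near the end. When the tool stopped at y = 0.1425 m, the force along the rail peaked at about 6 N. I held it there about 0.3 s, then lifted straight up.

**Last checks:**
- **Carriage:** In the wrist view its end is at the stop pin. The plate is at the same place along the rail as where the push stopped, to within about 1 mm.
- **Thumb plate:** It is back up, measured at about 74 mm against the stated 73 mm.
- **Transducer and other items:** The transducer is in its nest. The other items visible in the final views look unmoved; I judged this by eye and did not re-measure them. The wrench, screwdriver and setting cylinder were not checked.
- **Robot:** It is clear of everything, with the wrist force near zero.

**Disagreement:** The network's marks for the carriage end and stop tip differed by about 5 mm (0.200 m against 0.195 m along y). That would put the carriage past the pin, so I took it as network error and relied on the contact force and the picture.

**During the push:** The arm crept up about 2 mm early on, and I corrected that with a small downward bias. The force stayed at 9 N or more at every reading during the push.

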